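Present a ball specimen to the camera

TASK

Draw the white specimen tray with the orange stone ball straight out by its black handle from under the rack's clear cover, lift it and carry it to the photo stand without tipping it, so that the ball stays in its pocket. Finish while holding the tray motionless and level in the air, with the ball centred above the white disc at the height of the camera's lens, and do not let go. Do not touch the ball, and leave the tray with the green ball and everything else on the table where it is.

Things in the scene. Friction and masses are not known exactly. Their poses are not given: they have to be found in the camera images.
- tray: tray to fetch: white, 125 mm long (x), 76 mm wide (y), floor 4 mm thick, lips 12 mm high, about 0.16 kg. Origin on its underside below the pocket's centre; it reaches from x = -85 (handle end) to +40 mm. z is up; at the start x points away from the robot, along the rack's x. Pocket: black ring, inner radius 16 mm, 4 mm high above the floor.
- tray_handle (a point): grip point on the tray's black handle, an upright post 24 mm long (tray x) and 14 mm wide (tray y: pinch it across this), its top 62 mm above the tray's underside. The point is on the post's axis, 65 mm from the pocket's centre towards tray -x, 45 mm above the underside. Axes as the tray's.
- tray_pocket (a point): point where the centre of the ball sits when it lies in the middle of the tray's pocket: 19 mm above the tray's underside. Axes as the tray's.
- tray_ball_center (a point): centre of the orange stone ball, 30 mm in diameter, about 38 g, loose in the tray's pocket, in which it can roll some 6 mm off centre. The axes turn as it rolls.
- rack: fixed rack, two bays side by side, a tray in each (which is where varies). Origin on the table, mid width; x away from the robot, y along the row, z up. Base plate 6 mm thick, x = -135 to +55 mm, 220 mm wide. Bays: straight channels along x at y = -60 and +60 mm, 82 mm wide, guides 12 mm high above the plate, stop at the back. Trays start with their pocket at x = -20 to +4 mm.
- cover_edge (a point): middle of the front edge of the rack's clear cover, at its underside, 55 mm above the table, rack x = -25 mm; axes as the rack's. The cover is 6 mm thick and reaches 80 mm back from here over both bays; the handles stand in front of it. A tray can be lifted only once drawn out, towards rack -x, until its far edge is clear of the cover: its pocket beyond rack x = -65 mm.
- stand: fixed photo stand. Origin on the table below the centre of the white disc; x points from the disc to the camera, z up. Black board 12 mm thick, x = -80 to +170 mm, 170 mm wide; white disc 60 mm across at the origin. The camera, 85 mm wide, stands on a post and looks along -x over the disc; its lens front is at x = +105 mm, its top 171 mm above the table.
- shot (a point): where the centre of the ball is to be held: straight above the white disc's centre, on the lens's axis, 130 mm above the table. Axes as the stand's.
- other_handle (a point): grip point on the handle of the other tray, which is alike but holds a green ball: leave it alone. Placed as on the first tray.
- other_ball_center (a point): centre of the green ball, 30 mm in diameter, in the other tray: leave it alone.
- box1_mid (a point): centre of a black specimen box, 62 x 87 x 35 mm, bystander
- box2_mid (a point): centre of another black specimen box, 62 x 87 x 35 mm, bystander
- jar1_mid (a point): centre of an amber jar with white cap, 48 mm across and 70 mm high, bystander
- jar2_mid (a point): centre of a clear jar with black cap, 48 mm across and 70 mm high, bystander
- brush_grip (a point): grip of a brush with wooden handle, 170 mm long, lying, bystander
- loupe_mid (a point): centre of a black standing loupe, 42 mm across and 36 mm high, bystander
Not all that is in view belongs to the job. Leave any turquoise or yellow look-alike of the tray alone.

How it is judged:
By the outcome, as a careful person would: the job done as asked, in the order asked, and still so for the second after the job is handed in, while the arm keeps its last pose, push and grip.
It also fails if it takes over 48 s, if anything falls off the work surface, if the arm or the gripper's body presses on something with over 40 N, if the wrist force passes 120 N, or if a joint passes its speed limit or range.

ROBOT

A 7-joint arm with a two-finger parallel gripper is mounted at the origin on the work surface. World frame = base frame: x ahead of the robot, y to its left, z up, the work surface at z = 0. Lengths are in m, angles in rad, forces in N, time in s.
With the tool pointing down it reaches from about 0.425 to 0.925 m from the base axis. Payload 6.8 kg.
Tool frame: the origin (TCP) lies on the mounting face of the last link; the fingertips stand 173 mm ahead of it and the grasp point (between the pads) lies 155 mm ahead of it; z points along the fingers, y is the line along which they close (so a half turn about z gives the same grasp; the last joint's range is limited). The gripper opens to 85 mm and grips with 20 to 120 N. Pads are 22 mm wide; open, the fingers measure 114 mm over their backs; the gripper's body (76 mm by 85 mm) begins 54 mm behind the grasp point. The pads swing forward as they close: fully open they stand 13 mm farther back than shut.
Start: joints at [1.166, 0.477, 0.022, 1.555, -0.011, 1.109, -0.083], TCP at [0.197, -0.645, 0.405] pointing down, gripper open.
Joint ranges: [-2.96, 2.96], [-0.34, 2.1], [-1.41, 1.46], [0.24, 2.44], [-1.37, 4.51], [0.17, 1.92], [-2.96, 2.96]. Speed limits (rad/s): [2.39, 2.39, 3.14, 3.14, 3.14, 3.14, 3.14].

INTERFACE

Orientations are given as a rotation vector (axis times angle).
In Python, from bench import r gives the robot as it stands.
- The arm moves only by the tool arm_command, never from a script. Its argument "plan" is a list of rows, each an object of numbers: "claw": the closure, from 0 (fully open) to 1 (shut); "tx", "ty", "tz": the shift along the tool's x, y, z in m; "ax", "ay", "az": the turn, a rotation vector about the tool's x, y, z in degrees. A call has exactly 10 rows; each row shifts and turns the commanded pose from where the row before left it, along the tool's axes as they then stand; what a row does not reach is not made up. A row lasts 1/12 s, in which the tool goes at most 41.7 mm and 7.16 degrees, less where a joint would pass 70% of its speed; a pose out of reach is approached as far as the arm can. A call is refused whole if a number of a shift passes 0.0417 or a number of a turn 7.16, either way. A call with a gripper value outside its range is refused whole. The fingers move at their own pace and stop on an object; "squeeze" is the grip in N (left out, the last holds). Time passes only in rows, so rows that do not move let the fingers close, or fill a call up. It gives the time, the measured TCP pose, the force, the opening and the grip force at its end, in the units of the state.
- r.get_obs(): the state, without advancing time (a new reading comes with each control period).
- r.grab_frame(name): name is "side" or "top" or "wrist"; returns the picture (420x560x3 uint8, red, green, blue); there is no depth.
- r.camera_model(name): a dict with "fx", "fy", "cx", "cy" (pixels), "k1" (the pictures are not rectified: a ray, as slopes to the right and down, at radius r is drawn at 1 + k1 r^2 times it, then the intrinsics apply), "position" and "orientation" of the camera in the world; the wrist camera has in their place "tool_from_camera" (4x4, takes a point from camera to tool coordinates, whose origin is the TCP and whose axes are the flange's). Camera axes: x right, y up, looking along -z (the intrinsics and any distortion apply to the point x, -y, -z); pixel columns grow to the right and rows downward; lengths in m; the calibration is good to about 2 mm. A picture is of the moment at which its call begins: read the wrist's pose just before it. camera_model takes no time and is no camera call.
- r.hand_in(): hands the job in; it is judged then, once.
Trained networks look in the newest picture that a camera, given by its name, has taken for a name from the list of things; names that differ only in an ending like _2 or _b are one class to them, and where a whole thing is asked for, a point or a joint stands for the part that bears it (a point fixed in the world has none). Each returns a list of dicts, best first, with "confidence" (0 to 1); they miss things now and then, are a little off and sometimes report something else, mostly with a low value. They report only what shows in the picture. A call takes as long as a camera call. They do not tell look-alikes from the thing itself.
- r.boxes_of(target, camera): "location" ([x, y, z] in m, in the coordinates of the camera as it stood for that picture, good to about 4 mm: the middle of the surface that is visible of it).
- r.tip_of(target, camera): "location" ([x, y, z] in m, in the coordinates of the camera as it stood for that picture, good to about 4 mm: a listed point, or the origin of a listed thing).
The state is a dict: "clock": time; "joints": joint angles; "qvel": joint speeds; "tau": joint torques, N m; "tcp_pos": TCP position; "orientation": TCP orientation; "contact_force": force on the tool from outside, world axes, zero at the start; "moment": the same for the moment, N m; "grip_width": finger opening in m; "gripper_force": force on a finger pad.
Only numpy, scipy, OpenCV 4.12 (cv2) and the standard library are available. Lean on these libraries where they do the work, as an engineer would, in place of code of your own. Each camera call takes 0.05 s, during which the arm holds its last target. There are 200 camera calls.

## Working session

There is one attempt and no reset: what is moved stays moved. The work goes in short steps, Python scripts to look and compute and a tool call to move; the robot and the scene stay as the last step left them, time stands still between calls to the robot, and variables do not carry over. Pictures are saved under pics/ and viewed, at most 10 in all, crops included, and the job is handed in when it is done.

Besides the shell and the picture viewer there is one more tool, called after "Request:" as name([rows], argument=value, ...), one row to a line, values as JSON. arm_command: Moves the arm, as the interface text tells. Its arguments: {"type":"object","properties":{"plan":{"type":"array","items":{"type":"object","properties":{"claw":{"type":"number"},"tx":{"type":"number"},"ty":{"type":"number"},"tz":{"type":"number"},"ax":{"type":"number"},"ay":{"type":"number"},"az":{"type":"number"}}}},"squeeze":{"type":"number"}},"required":["plan"]}

```bash
mkdir -p pics
cat > h.py <<'E'
import numpy as np, cv2
from scipy.spatial.transform import Rotation as R
from bench import r
def cam(name,obs=None):
    m=r.camera_model(name)
    if "tool_from_camera" in m:
        o=obs or r.get_obs(); T=np.eye(4); T[:3,:3]=R.from_rotvec(o["orientation"]).as_matrix(); T[:3,3]=o["tcp_pos"]
        return m,T@np.array(m["tool_from_camera"])
    T=np.eye(4); q=np.array(m["orientation"]); T[:3,:3]=q if q.shape==(3,3) else R.from_rotvec(q).as_matrix(); T[:3,3]=m["position"]
    return m,T
def world(T,p): return (T@np.r_[p,1])[:3]
def proj(m,T,p):
    c=np.linalg.inv(T)@np.r_[p,1]; u,v=c[0]/-c[2],-c[1]/-c[2]; s=1+m["k1"]*(u*u+v*v)
    return m["cx"]+m["fx"]*u*s, m["cy"]+m["fy"]*v*s
def onplane(m,T,px,z):
    K=np.array([[m["fx"],0,m["cx"]],[0,m["fy"],m["cy"]],[0,0,1]])
    u,v=cv2.undistortPoints(np.array([[px]],float),K,np.array([m["k1"],0,0,0.]))[0,0]
    d=T[:3,:3]@np.array([u,-v,-1]); o=T[:3,3]; return o+d*(z-o[2])/d[2]
def grab(name,f):
    im=r.grab_frame(name); cv2.imwrite(f,im[:,:,::-1]); return im
E
python3 - <<'E'
from h import *
print(r.get_obs())
for c in ("top","side"):
    grab(c,f"pics/{c}0.png"); m,T=cam(c); print(c,m)
    for t in "tray_handle tray_pocket tray_ball_center cover_edge rack shot stand other_handle other_ball_center box1_mid jar1_mid jar2_mid loupe_mid brush_grip".split():
        for d in r.tip_of(t,c)[:3]:
            if d["confidence"]<.2: continue
            w=world(T,d["location"]); print(t,round(d["confidence"],2),w.round(3),np.round(proj(m,T,w)))
E
```

```text
{'clock': 0.0, 'joints': array([ 1.1658633 ,  0.47779663,  0.02235235,  1.55644844, -0.01150734,
        1.10927934, -0.08315402]), 'qvel': array([-5.97797477e-04,  8.02565328e-05, -3.37274120e-04, -5.30705749e-04,
       -8.11167443e-04,  3.98780584e-04,  3.35972443e-04]), 'tau': array([ 3.49924949e-05, -5.96446395e+01,  1.60808545e+00, -2.81197804e+01,
        1.24571190e-02,  9.37980367e-03, -1.18643561e-05]), 'tcp_pos': array([ 0.19735622, -0.64521929,  0.40372926]), 'orientation': array([-3.10532656e+00, -4.64221437e-01,  6.24260456e-04]), 'contact_force': array([ 0.37607556, -0.5033186 , -0.452596  ]), 'moment': array([ 0.05678875, -0.03700164,  0.00344786]), 'gripper_force': 0.0, 'grip_width': 0.08528397410344588}
top {'fx': 404.0762686371324, 'fy': 404.0762686371324, 'cx': 283.1843483470734, 'cy': 218.63436295196382, 'k1': -0.02410821876773023, 'position': array([ 0.30250659, -0.00676225,  1.15669972]), 'orientation': array([ 0.17211283, -0.16686544, -1.55309533])}
tray_handle 0.88 [0.566 0.119 0.048] [241. 211.]
tray_handle 0.87 [0.826 0.061 0.045] [263. 127.]
tray_handle 0.
[... 1395 characters left out ...]
.615 0.178 0.058] [294. 183.]
rack 0.9 [ 0.64   0.177 -0.002] [300. 197.]
rack 0.3 [0.617 0.178 0.055] [294. 183.]
shot 0.68 [ 0.649 -0.188  0.13 ] [319. 241.]
stand 0.7 [ 0.639 -0.187  0.007] [312. 274.]
other_handle 0.85 [0.561 0.24  0.051] [277. 174.]
other_ball_center 0.26 [0.436 0.499 0.019] [241. 144.]
other_ball_center 0.26 [ 0.418 -0.527  0.011] [229. 389.]
box1_mid 0.73 [0.438 0.496 0.018] [241. 145.]
jar1_mid 0.64 [0.58  0.483 0.04 ] [278. 141.]
jar1_mid 0.53 [0.634 0.116 0.025] [301. 202.]
jar2_mid 0.9 [ 0.58  -0.469  0.035] [301. 357.]
jar2_mid 0.57 [0.566 0.123 0.054] [280. 194.]
loupe_mid 0.69 [ 0.346 -0.332  0.016] [201. 317.]
brush_grip 0.85 [ 0.424 -0.522  0.012] [231. 387.]
```

View pics/top0.png

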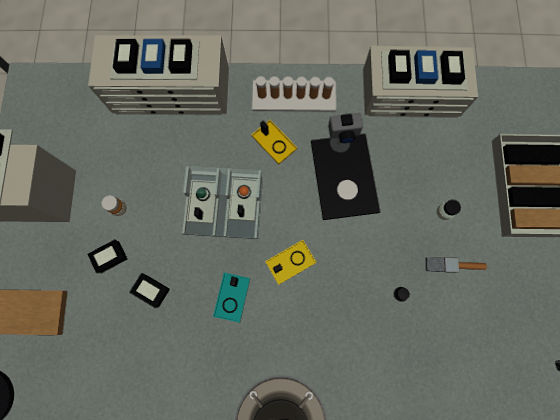

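View pics/side0.png

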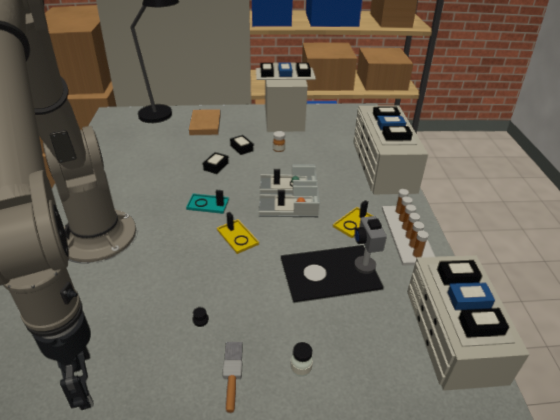

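Run:
```python
import cv2
a=cv2.imread("pics/top0.png")[140:240,170:320]; cv2.imwrite("pics/crop1.png",cv2.resize(a,None,fx=5,fy=5,interpolation=3))
```

```text
(no output)
```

View pics/crop1.png

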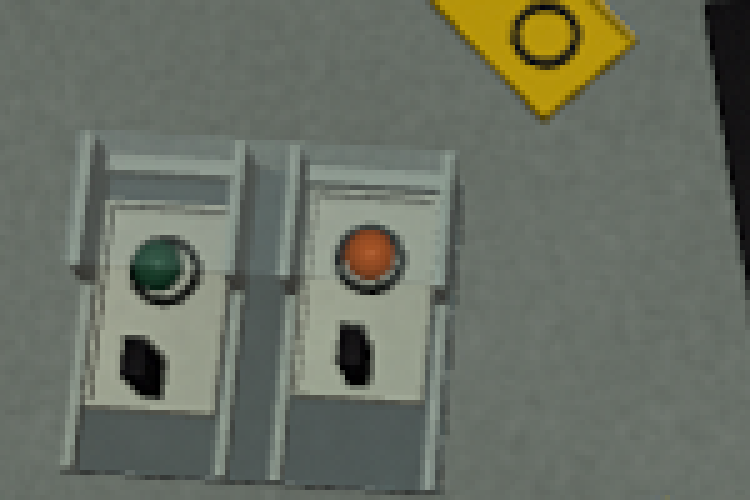

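The candidates in the top view are:
- White tray with orange ball: ball (244,191), handle (241,211)
- White tray with green ball: (203,193)
- Yellow look-alikes: (274,142) and (291,262)
- Turquoise look-alike: (232,297)

The right bay's white tray with the orange ball fits the description, and the crop confirms it. Next I'll work out the yaws and the move to get above its handle.

Run:
```python
from h import *
m,T=cam("top")
P=lambda u,v,z: onplane(m,T,(u,v),z)[:2]
c=lambda x,y:(170+x/5-.4,140+y/5-.4)
FL,FR,BL,BR=[P(*c(*p),z) for p,z in (((65,472),.018),((437,490),.018),((85,130),.06),((455,150),.06))]
print(FL,FR,BL,BR)
yaw=lambda d:np.degrees(np.arctan2(d[1],d[0]))
print("rack yaw", yaw(FL-FR)-90)
g=[P(*c(x,y),.018) for x,y in((275,478),(290,290),(431,490),(440,300))]
print("guides",yaw(g[1]-g[0]),yaw(g[3]-g[2]))
im=cv2.imread("pics/top0.png")[:,:,::-1].astype(int)
mk=(im.sum(2)<75).astype(np.uint8); mk[:, :300]=0; mk[:,390:]=0; mk[:125]=0; mk[230:]=0
n,l,s,_=cv2.connectedComponentsWithStats(mk); k=1+s[1:,4].argmax(); cn=cv2.findContours((l==k).astype(np.uint8),0,2)[0][0]
hull=cv2.convexHull(cn); ap=cv2.approxPolyDP(hull,4,True)[:,0]; print(ap)
W=np.array([P(*p,.012) for p in ap]); print(W)
# disc
w=((im.min(2)>170)&(np.indices(im.shape[:2])[0]>160)&(np.indices(im.shape[:2])[0]<215)).astype(np.uint8); w[:,:330]=0; w[:,365:]=0
ys,xs=np.nonzero(w); print("disc",xs.mean(),ys.mean(),len(xs),P(xs.mean(),ys.mean(),.013))
o=(im[:,:,0]>150)&(im[:,:,2]<90)&(im[:,:,1]<130); o[:, :225]=0;o[:,265:]=0;o[:170]=0;o[205:]=0
ys,xs=np.nonzero(o); print("ball",P(xs.mean(),ys.mean(),.025))
o=r.get_obs(); print(R.from_rotvec(o["orientation"]).as_matrix().round(3))
```

```text
[0.50434746 0.28636613] [0.49630243 0.07266173] [0.69607737 0.27706456] [0.68605301 0.06443221]
rack yaw -2.1559157792410417
guides -2.075051335925902 -1.1970051312059127
[[364 135]
 [378 212]
 [323 219]
 [311 141]
 [349 130]]
[[ 0.81716178 -0.24448267]
 [ 0.57667979 -0.27746724]
 [ 0.55406327 -0.1169445 ]
 [ 0.79570857 -0.08305433]
 [ 0.83300775 -0.19919498]]
disc nan nan 0 [nan nan]
ball [0.63598424 0.11510757]
[[ 0.956  0.292  0.   ]
 [ 0.292 -0.956  0.   ]
 [ 0.    -0.    -1.   ]]<stdin>:18: RuntimeWarning: Mean of empty slice.
  ret = ret.dtype.type(ret / rcount)
```

Request:
arm_command([
  {"az":6.4},
  {"az":6.4},
  {"az":6.3},
  {"tx":0.0155,"ty":-0.035},
  {"tx":0.0155,"ty":-0.035},
  {"tx":0.0155,"ty":-0.035},
  {"tx":0.0155,"ty":-0.035},
  {"tx":0.0155,"ty":-0.035},
  {"tx":0.0155,"ty":-0.035},
  {"tx":0.0155,"ty":-0.035},
])

```text
invalid input at $.plan[0]: expected keys claw, tx, ty, tz, ax, ay, az
```

Request:
arm_command([
  {"tx":0.0155,"ty":-0.035},
  {"tx":0.0155,"ty":-0.035},
  {"tx":0.0155,"ty":-0.035},
  {"tx":0.0155,"ty":-0.035},
  {"tx":0.0155,"ty":-0.035},
  {"tx":0.0155,"ty":-0.035},
  {"tx":0.0155,"ty":-0.035},
  {"tx":0.0155,"ty":-0.035},
  {"tx":0.0155,"ty":-0.035},
  {"tx":0.0155,"ty":-0.035},
])

```text
invalid input at $.plan[0]: expected keys claw, tx, ty, tz, ax, ay, az
```

All seven keys are required in every row.

Request:
arm_command([
  {"claw":0,"tx":0,"ty":0,"tz":0,"ax":0,"ay":0,"az":6.4},
  {"claw":0,"tx":0,"ty":0,"tz":0,"ax":0,"ay":0,"az":6.4},
  {"claw":0,"tx":0,"ty":0,"tz":0,"ax":0,"ay":0,"az":6.3},
  {"claw":0,"tx":0.0155,"ty":-0.035,"tz":0,"ax":0,"ay":0,"az":0},
  {"claw":0,"tx":0.0155,"ty":-0.035,"tz":0,"ax":0,"ay":0,"az":0},
  {"claw":0,"tx":0.0155,"ty":-0.035,"tz":0,"ax":0,"ay":0,"az":0},
  {"claw":0,"tx":0.0155,"ty":-0.035,"tz":0,"ax":0,"ay":0,"az":0},
  {"claw":0,"tx":0.0155,"ty":-0.035,"tz":0,"ax":0,"ay":0,"az":0},
  {"claw":0,"tx":0.0155,"ty":-0.035,"tz":0,"ax":0,"ay":0,"az":0},
  {"claw":0,"tx":0.0155,"ty":-0.035,"tz":0,"ax":0,"ay":0,"az":0},
])

```text
clock: 2.33
tcp_pos: [0.3152, -0.4029, 0.405]
orientation: [3.141, -0.058, 0.001]
contact_force: [0.8, 0.5, -0.4]
grip_width: 0.0854
gripper_force: 0.0
```

Request:
arm_command([
  {"claw":0,"tx":0.0155,"ty":-0.035,"tz":0,"ax":0,"ay":0,"az":0},
  {"claw":0,"tx":0.0155,"ty":-0.035,"tz":0,"ax":0,"ay":0,"az":0},
  {"claw":0,"tx":0.0155,"ty":-0.035,"tz":0,"ax":0,"ay":0,"az":0},
  {"claw":0,"tx":0.0155,"ty":-0.035,"tz":0,"ax":0,"ay":0,"az":0},
  {"claw":0,"tx":0.0155,"ty":-0.035,"tz":0,"ax":0,"ay":0,"az":0},
  {"claw":0,"tx":0.0155,"ty":-0.035,"tz":0,"ax":0,"ay":0,"az":0},
  {"claw":0,"tx":0.0155,"ty":-0.035,"tz":0,"ax":0,"ay":0,"az":0},
  {"claw":0,"tx":0.0155,"ty":-0.035,"tz":0,"ax":0,"ay":0,"az":0},
  {"claw":0,"tx":0.0155,"ty":-0.035,"tz":0,"ax":0,"ay":0,"az":0},
  {"claw":0,"tx":0.0155,"ty":-0.035,"tz":0,"ax":0,"ay":0,"az":0},
])

```text
clock: 3.17
tcp_pos: [0.4829, -0.0588, 0.4051]
orientation: [3.141, -0.058, 0.001]
contact_force: [1.1, 0.1, -0.5]
grip_width: 0.0854
gripper_force: 0.0
```

Request:
arm_command([
  {"claw":0,"tx":0.0127,"ty":-0.03,"tz":0,"ax":0,"ay":0,"az":0},
  {"claw":0,"tx":0.0127,"ty":-0.03,"tz":0,"ax":0,"ay":0,"az":0},
  {"claw":0,"tx":0.0127,"ty":-0.03,"tz":0,"ax":0,"ay":0,"az":0},
  {"claw":0,"tx":0.0127,"ty":-0.03,"tz":0,"ax":0,"ay":0,"az":0},
  {"claw":0,"tx":0.0127,"ty":-0.03,"tz":0,"ax":0,"ay":0,"az":0},
  {"claw":0,"tx":0.0127,"ty":-0.03,"tz":0,"ax":0,"ay":0,"az":0},
  {"claw":0,"tx":0,"ty":0,"tz":0.025,"ax":0,"ay":0,"az":0},
  {"claw":0,"tx":0,"ty":0,"tz":0.025,"ax":0,"ay":0,"az":0},
  {"claw":0,"tx":0,"ty":0,"tz":0.025,"ax":0,"ay":0,"az":0},
  {"claw":0,"tx":0,"ty":0,"tz":0,"ax":0,"ay":0,"az":0},
])

```text
clock: 4.0
tcp_pos: [0.5636, 0.116, 0.3251]
orientation: [3.139, -0.057, -0.012]
contact_force: [-0.7, -0.7, -0.7]
grip_width: 0.0854
gripper_force: 0.0
```

Run:
```python
from h import *
o=r.get_obs(); grab("wrist","pics/w1.png"); m,T=cam("wrist",o); print(o["tcp_pos"],T[:3,3])
for t in "tray_handle tray_pocket tray_ball_center cover_edge rack".split():
    for d in r.tip_of(t,"wrist")[:2]:
        w=world(T,d["location"]); print(t,round(d["confidence"],2),w.round(3),np.round(proj(m,T,w)))
```

```text
[0.56355001 0.11595343 0.32509567] [0.64635125 0.1126067  0.29394869]
tray_handle 0.95 [0.404 0.016 0.045] [404. 380.]
tray_handle 0.9 [0.567 0.121 0.051] [271. 205.]
tray_pocket 0.88 [ 0.44  -0.043  0.021] [465. 325.]
cover_edge 0.85 [0.61  0.174 0.059] [183. 147.]
rack 0.76 [0.632 0.174 0.004] [197. 105.]
```

View pics/w1.png

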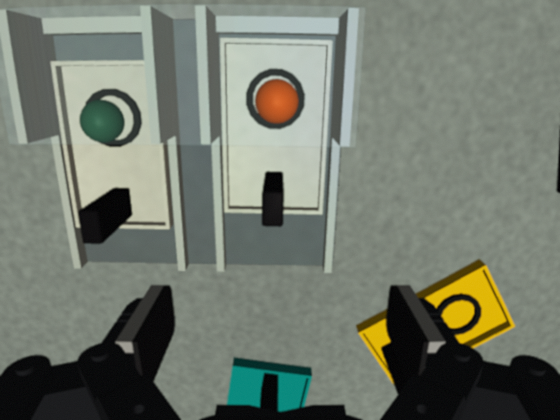

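The wrist view shows the orange-ball tray with its ring at (275,98), handle at (272,200) and corners at (222,40), (334,40), (323,215) and (222,212). I'll localise it from these.

Run:
```python
from h import *
m,T=cam("wrist")
P=lambda u,v,z: onplane(m,T,(u,v),z)[:2].round(4)
print("ring",P(275,98,.013),"ball",P(277,102,.025))
for p in((222,40),(334,40),(323,213),(222,211)): print("corner",p,P(*p,.018))
for p in((218,140),(220,270),(335,140),(329,270)): print("guide",p,P(*p,.018))
print("handle top front L/R",P(264,199,.068),P(283,199,.068),P(265,172,.068),P(282,172,.068))
```

```text
ring [0.6404 0.1178] ball [0.638  0.1164]
corner (222, 40) [0.6813 0.153 ]
corner (334, 40) [0.6783 0.0751]
corner (323, 213) [0.5514 0.0834]
corner (222, 211) [0.556  0.1634]
guide (218, 140) [0.612  0.1616]
guide (220, 270) [0.504  0.1696]
guide (335, 140) [0.6087 0.0742]
guide (329, 270) [0.5007 0.0783]
handle top front L/R [0.5796 0.1267] [0.5791 0.1144] [0.5973 0.1252] [0.5969 0.1144]
```

Request:
arm_command([
  {"claw":0,"tx":0.0064,"ty":-0.0047,"tz":0,"ax":0,"ay":0,"az":0.6},
  {"claw":0,"tx":0,"ty":0,"tz":0.025,"ax":0,"ay":0,"az":0},
  {"claw":0,"tx":0,"ty":0,"tz":0.025,"ax":0,"ay":0,"az":0},
  {"claw":0,"tx":0,"ty":0,"tz":0.025,"ax":0,"ay":0,"az":0},
  {"claw":0,"tx":0,"ty":0,"tz":0.02,"ax":0,"ay":0,"az":0},
  {"claw":0,"tx":0,"ty":0,"tz":0.012,"ax":0,"ay":0,"az":0},
  {"claw":0,"tx":0,"ty":0,"tz":0.008,"ax":0,"ay":0,"az":0},
  {"claw":0,"tx":0,"ty":0,"tz":0.004,"ax":0,"ay":0,"az":0},
  {"claw":0,"tx":0,"ty":0,"tz":0,"ax":0,"ay":0,"az":0},
  {"claw":0,"tx":0,"ty":0,"tz":0,"ax":0,"ay":0,"az":0},
])

```text
clock: 5.13
tcp_pos: [0.5724, 0.1212, 0.2116]
orientation: [-3.14, 0.074, -0.002]
contact_force: [0.1, 0.1, 0.5]
grip_width: 0.0851
gripper_force: 0.0
```

Run:
```python
from h import *
o=r.get_obs(); grab("wrist","pics/w2.png"); m,T=cam("wrist",o); print(o["tcp_pos"],R.from_rotvec(o["orientation"]).as_matrix().round(4))
g=world(np.eye(4),o["tcp_pos"])
for t in "tray_handle tray_pocket".split():
    for d in r.tip_of(t,"wrist")[:2]:
        w=world(T,d["location"]); print(t,round(d["confidence"],2),w.round(4),np.round(proj(m,T,w)))
```

```text
[0.57235054 0.12124687 0.21161947] [[ 9.989e-01 -4.720e-02  1.500e-03]
 [-4.720e-02 -9.989e-01  4.000e-04]
 [ 1.500e-03 -4.000e-04 -1.000e+00]]
```

View pics/w2.png

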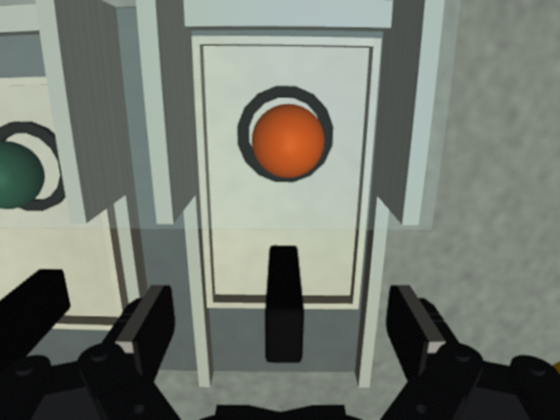

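Run:
```python
from h import *
m,T=cam("wrist"); P=lambda u,v,z: onplane(m,T,(u,v),z)[:2].round(4)
print("top front",P(266,361,.068),P(302,361,.068),"back?",P(270,309,.068),P(298,309,.068))
print("base back",P(284,246,.010)); print("ring",P(286,134,.012))
print("tray edges",P(208,306,.018),P(358,306,.018),P(192,35,.018),P(382,35,.018))
print(r.get_obs()["tcp_pos"])
```

```text
top front [0.5589 0.1269] [0.5583 0.1136] back? [0.5814 0.1242] [0.5809 0.1144]
base back [0.5795 0.1189]
ring [0.6344 0.1155]
tray edges [0.5519 0.1584] [0.5483 0.083 ] [0.6766 0.1515] [0.673  0.0754]
[0.57227506 0.12116189 0.21180207]
```

Request:
arm_command([
  {"claw":0,"tx":-0.002,"ty":0.001,"tz":0.003,"ax":0,"ay":0,"az":0},
  {"claw":0,"tx":0,"ty":0,"tz":0.002,"ax":0,"ay":0,"az":0},
  {"claw":0.3,"tx":0,"ty":0,"tz":0,"ax":0,"ay":0,"az":0},
  {"claw":0.6,"tx":0,"ty":0,"tz":0,"ax":0,"ay":0,"az":0},
  {"claw":0.75,"tx":0,"ty":0,"tz":0,"ax":0,"ay":0,"az":0},
  {"claw":0.8,"tx":0,"ty":0,"tz":0,"ax":0,"ay":0,"az":0},
  {"claw":0.85,"tx":0,"ty":0,"tz":0,"ax":0,"ay":0,"az":0},
  {"claw":1,"tx":0,"ty":0,"tz":0,"ax":0,"ay":0,"az":0},
  {"claw":1,"tx":0,"ty":0,"tz":0,"ax":0,"ay":0,"az":0},
  {"claw":1,"tx":0,"ty":0,"tz":0,"ax":0,"ay":0,"az":0},
], squeeze=80)

```text
clock: 6.12
tcp_pos: [0.5699, 0.1201, 0.2059]
orientation: [-3.141, 0.074, -0.001]
contact_force: [1.1, 0.0, 2.2]
grip_width: 0.013
gripper_force: 78.5
```

Request:
arm_command([
  {"claw":1,"tx":0,"ty":0,"tz":0,"ax":0,"ay":0,"az":0},
  {"claw":1,"tx":0,"ty":0,"tz":0,"ax":0,"ay":0,"az":0},
  {"claw":1,"tx":0,"ty":0,"tz":0,"ax":0,"ay":0,"az":0},
  {"claw":1,"tx":0,"ty":0,"tz":0,"ax":0,"ay":0,"az":0},
  {"claw":1,"tx":-0.001,"ty":0,"tz":0,"ax":0,"ay":0,"az":0},
  {"claw":1,"tx":-0.002,"ty":0,"tz":0,"ax":0,"ay":0,"az":0},
  {"claw":1,"tx":-0.002,"ty":0,"tz":0,"ax":0,"ay":0,"az":0},
  {"claw":1,"tx":-0.002,"ty":0,"tz":0,"ax":0,"ay":0,"az":0},
  {"claw":1,"tx":-0.002,"ty":0,"tz":0,"ax":0,"ay":0,"az":0},
  {"claw":1,"tx":-0.001,"ty":0,"tz":0,"ax":0,"ay":0,"az":0},
])

```text
clock: 6.95
tcp_pos: [0.5597, 0.1207, 0.2059]
orientation: [-3.141, 0.074, -0.001]
contact_force: [4.1, 0.4, 5.2]
grip_width: 0.0131
gripper_force: 79.3
```

Run:
```python
from h import *
o=r.get_obs(); grab("wrist","pics/w3.png"); print(o["tcp_pos"],o["contact_force"],o["moment"])
```

```text
[0.55967896 0.12065993 0.20591778] [4.11782258 0.41099925 5.15767464] [-0.15835884 -0.97072796  0.0129964 ]
```

View pics/w3.png

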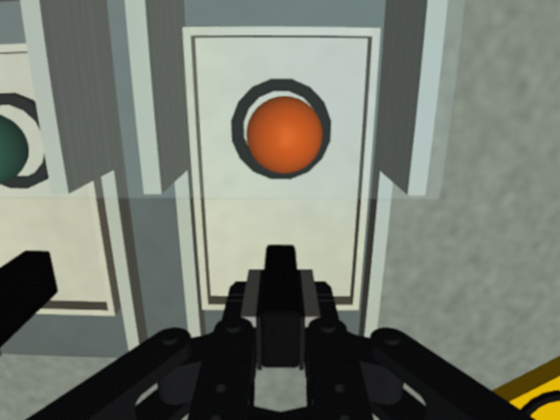

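The pads hold the handle and the tray followed 10 mm. The ball sits in its ring at (285,134). I'll continue straight out.

Request:
arm_command([
  {"claw":1,"tx":-0.001,"ty":0,"tz":-0.0005,"ax":0,"ay":0,"az":0},
  {"claw":1,"tx":-0.003,"ty":0,"tz":0,"ax":0,"ay":0,"az":0},
  {"claw":1,"tx":-0.004,"ty":0,"tz":0,"ax":0,"ay":0,"az":0},
  {"claw":1,"tx":-0.005,"ty":0,"tz":0,"ax":0,"ay":0,"az":0},
  {"claw":1,"tx":-0.005,"ty":0,"tz":0,"ax":0,"ay":0,"az":0},
  {"claw":1,"tx":-0.005,"ty":0,"tz":0,"ax":0,"ay":0,"az":0},
  {"claw":1,"tx":-0.005,"ty":0,"tz":0,"ax":0,"ay":0,"az":0},
  {"claw":1,"tx":-0.005,"ty":0,"tz":0,"ax":0,"ay":0,"az":0},
  {"claw":1,"tx":-0.005,"ty":0,"tz":0,"ax":0,"ay":0,"az":0},
  {"claw":1,"tx":-0.005,"ty":0,"tz":0,"ax":0,"ay":0,"az":0},
])

```text
clock: 7.83
tcp_pos: [0.516, 0.1226, 0.206]
orientation: [3.14, -0.074, -0.001]
contact_force: [0.2, -0.0, -2.0]
grip_width: 0.0129
gripper_force: 78.1
```

Request:
arm_command([
  {"claw":1,"tx":-0.005,"ty":0,"tz":0,"ax":0,"ay":0,"az":0},
  {"claw":1,"tx":-0.005,"ty":0,"tz":0,"ax":0,"ay":0,"az":0},
  {"claw":1,"tx":-0.005,"ty":0,"tz":0,"ax":0,"ay":0,"az":0},
  {"claw":1,"tx":-0.005,"ty":0,"tz":0,"ax":0,"ay":0,"az":0},
  {"claw":1,"tx":-0.005,"ty":0,"tz":0,"ax":0,"ay":0,"az":0},
  {"claw":1,"tx":-0.004,"ty":0,"tz":0,"ax":0,"ay":0,"az":0},
  {"claw":1,"tx":-0.003,"ty":0,"tz":0,"ax":0,"ay":0,"az":0},
  {"claw":1,"tx":-0.001,"ty":0,"tz":0,"ax":0,"ay":0,"az":0},
  {"claw":1,"tx":0,"ty":0,"tz":0,"ax":0,"ay":0,"az":0},
  {"claw":1,"tx":0,"ty":0,"tz":0,"ax":0,"ay":0,"az":0},
], squeeze=100)

```text
clock: 8.67
tcp_pos: [0.484, 0.1242, 0.2063]
orientation: [-3.141, 0.074, -0.001]
contact_force: [1.0, -0.1, -1.6]
grip_width: 0.0129
gripper_force: 98.5
```

Run:
```python
from h import *
o=r.get_obs(); im=grab("wrist","pics/w4.png"); t=grab("top","pics/t4.png"); print(o["tcp_pos"],o["contact_force"],o["moment"])
cv2.imwrite("pics/c4.png",np.hstack([im[:,:,::-1][:,80:480],cv2.resize(t[150:280,180:304,::-1],(400,420))]))
```

```text
[0.48401345 0.12417584 0.20625581] [ 1.02174829 -0.14281202 -1.62758054] [ 0.00338474  0.08494421 -0.04776381]
```

View pics/c4.png

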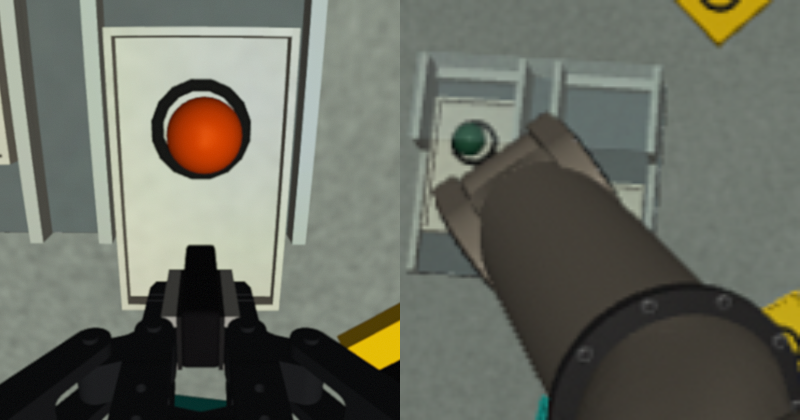

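Request:
arm_command([
  {"claw":1,"tx":0,"ty":0,"tz":-0.001,"ax":0,"ay":0,"az":0},
  {"claw":1,"tx":0,"ty":0,"tz":-0.002,"ax":0,"ay":0,"az":0},
  {"claw":1,"tx":0,"ty":0,"tz":-0.004,"ax":0,"ay":0,"az":0},
  {"claw":1,"tx":0,"ty":0,"tz":-0.006,"ax":0,"ay":0,"az":0},
  {"claw":1,"tx":0,"ty":0,"tz":-0.006,"ax":0,"ay":0,"az":0},
  {"claw":1,"tx":0,"ty":0,"tz":-0.006,"ax":0,"ay":0,"az":0},
  {"claw":1,"tx":0,"ty":0,"tz":-0.004,"ax":0,"ay":0,"az":0},
  {"claw":1,"tx":0,"ty":0,"tz":-0.002,"ax":0,"ay":0,"az":0},
  {"claw":1,"tx":0,"ty":0,"tz":-0.001,"ax":0,"ay":0,"az":0},
  {"claw":1,"tx":0,"ty":0,"tz":0,"ax":0,"ay":0,"az":0},
])

```text
clock: 9.6
tcp_pos: [0.4839, 0.1241, 0.2385]
orientation: [-3.141, 0.074, -0.001]
contact_force: [-0.1, 0.3, -2.2]
grip_width: 0.0127
gripper_force: 98.5
```

```bash
cat >> h.py <<'E'
def ball():
    o=r.get_obs(); im=r.grab_frame("wrist").astype(int)
    k=(im[:,:,0]>120)&(im[:,:,2]<60)&(im[:,:,1]<100)&(im[:,:,0]>im[:,:,1]*2); ys,xs=np.nonzero(k)
    (c,rad)=cv2.minEnclosingCircle(np.c_[xs,ys].astype(np.float32)); return o,im,np.array(c),rad
def corners(im):
    # white tray outline
    k=((im.min(2)>165)&(im.max(2)-im.min(2)<45)).astype(np.uint8)
    return k
E
python3 - <<'E'
from h import *
o,im,c,rad=ball(); print(o["tcp_pos"],o["orientation"],o["contact_force"],o["moment"],c,rad)
cv2.imwrite("pics/w5.png",im[:,:,::-1])
a=cv2.imread("pics/w4.png"); b=im[:,:,::-1].astype(np.uint8)
print("pre ball",[x for x in [cv2.minEnclosingCircle(np.argwhere((a[:,:,2]>120)&(a[:,:,0]<60)&(a[:,:,1]<100)&(a[:,:,2]>2*a[:,:,1].astype(int)))[:,::-1].astype(np.float32))]])
cv2.imwrite("pics/c5.png",np.hstack([a[:,80:480],b[:,80:480]]))
E
```

```text
[0.48390079 0.12411884 0.23846487] [-3.14068123e+00  7.40526323e-02 -7.14167376e-04] [-0.06700846  0.25208846 -2.24540158] [ 0.00500726  0.13821157 -0.05849286] [285.49526978 136.00511169] 36.465938568115234
pre ball [((285.5, 136.0), 36.55485153198242)][ WARN:0@1.221] global loadsave.cpp:1063 imwrite_ Unsupported depth image for selected encoder is fallbacked to CV_8U.
```

View pics/c5.png

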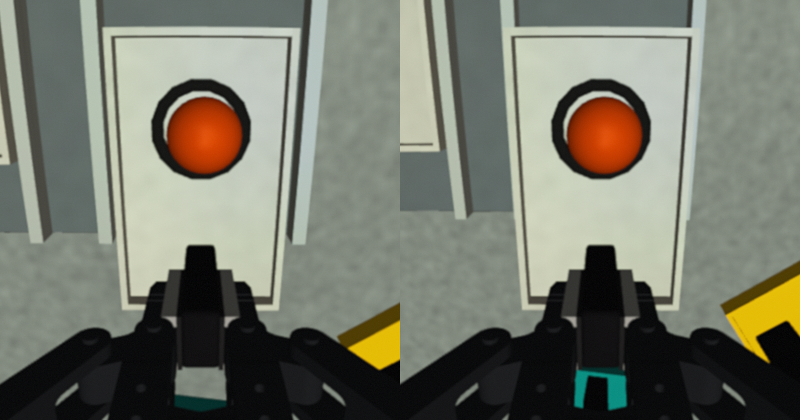

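Run:
```python
from h import *
o,im,c,rad=ball(); m,T=cam("wrist",o); z=o["tcp_pos"][2]-.1813
b=onplane(m,T,c,z); print("ball",b,"ring",onplane(m,T,(281,129),z-.012),"tcp",o["tcp_pos"])
print("size check", m["fx"]*.015/np.linalg.norm(T[:3,3]-b),rad)
for c in("top","side"):
    r.grab_frame(c)
    mm,TT=cam(c)
    for t in("shot","stand"):
        for d in r.tip_of(t,c)[:1]: print(c,t,d["confidence"],world(TT,d["location"]).round(4))
t=r.grab_frame("top"); print(t[180:200:4,340:356:4].tolist())
k=(t.min(2)>130).astype(np.uint8); k[:,:330]=0;k[:,365:]=0;k[:172]=0;k[208:]=0
ys,xs=np.nonzero(k); mm,TT=cam("top"); print("disc",len(xs),xs.min(),xs.max(),ys.min(),ys.max(),onplane(mm,TT,(xs.mean(),ys.mean()),.0125))
s=r.grab_frame("side"); k=(s.min(2)>130).astype(np.uint8); k[:,:298]=0;k[:,335:]=0;k[:258]=0;k[288:]=0
ys,xs=np.nonzero(k); mm,TT=cam("side"); print("disc",len(xs),xs.min(),xs.max(),ys.min(),ys.max(),onplane(mm,TT,(xs.mean(),ys.mean()),.0125))
```

```text
ball [0.54710006 0.11878594 0.05689983] ring [0.54859554 0.12049616 0.04489983] tcp [0.48380437 0.12411156 0.23819983]
size check 37.233839046983505 36.45903015136719
top shot 0.62 [ 0.6473 -0.1875  0.1305]
top stand 0.75 [ 0.6457 -0.1848 -0.0026]
side shot 0.93 [ 0.6443 -0.189   0.1322]
side stand 0.58 [ 0.6433 -0.188   0.0021]
[[[21, 18, 20], [134, 130, 123], [181, 177, 167], [14, 13, 16]], [[189, 184, 174], [183, 179, 169], [183, 179, 169], [184, 179, 169]], [[184, 179, 169], [183, 180, 169], [183, 180, 169], [183, 179, 169]], [[185, 181, 170], [185, 180, 170], [185, 180, 169], [184, 180, 170]], [[141, 137, 130], [185, 182, 171], [184, 181, 170], [187, 183, 172]]]
disc 301 338 357 180 198 [ 0.64463465 -0.18923338  0.0125    ]
disc 266 304 325 265 280 [ 0.64414226 -0.18714431  0.0125    ]
```

Request:
arm_command([
  {"claw":1,"tx":0,"ty":0,"tz":-0.002,"ax":0,"ay":0,"az":0},
  {"claw":1,"tx":0,"ty":0,"tz":-0.004,"ax":0,"ay":0,"az":0},
  {"claw":1,"tx":0,"ty":0,"tz":-0.007,"ax":0,"ay":0,"az":0},
  {"claw":1,"tx":0,"ty":0,"tz":-0.009,"ax":0,"ay":0,"az":0},
  {"claw":1,"tx":0,"ty":0,"tz":-0.011,"ax":0,"ay":0,"az":0},
  {"claw":1,"tx":0,"ty":0,"tz":-0.011,"ax":0,"ay":0,"az":0},
  {"claw":1,"tx":0,"ty":0,"tz":-0.011,"ax":0,"ay":0,"az":0},
  {"claw":1,"tx":0,"ty":0,"tz":-0.009,"ax":0,"ay":0,"az":0},
  {"claw":1,"tx":0,"ty":0,"tz":-0.006,"ax":0,"ay":0,"az":0},
  {"claw":1,"tx":0,"ty":0,"tz":-0.003,"ax":0,"ay":0,"az":0},
])

```text
clock: 10.93
tcp_pos: [0.4841, 0.1242, 0.3125]
orientation: [-3.14, 0.074, -0.003]
contact_force: [-0.9, -0.5, -2.0]
grip_width: 0.0128
gripper_force: 98.5
```

Request:
arm_command([
  {"claw":1,"tx":0.0003,"ty":0.0009,"tz":0,"ax":0,"ay":0,"az":0},
  {"claw":1,"tx":0.0007,"ty":0.0019,"tz":0,"ax":0,"ay":0,"az":0},
  {"claw":1,"tx":0.0014,"ty":0.0037,"tz":0,"ax":0,"ay":0,"az":0},
  {"claw":1,"tx":0.0021,"ty":0.0056,"tz":0,"ax":0,"ay":0,"az":0},
  {"claw":1,"tx":0.0028,"ty":0.0075,"tz":0,"ax":0,"ay":0,"az":0},
  {"claw":1,"tx":0.0035,"ty":0.0094,"tz":0,"ax":0,"ay":0,"az":0},
  {"claw":1,"tx":0.0042,"ty":0.0112,"tz":0,"ax":0,"ay":0,"az":0},
  {"claw":1,"tx":0.0045,"ty":0.0122,"tz":0,"ax":0,"ay":0,"az":0},
  {"claw":1,"tx":0.0049,"ty":0.0131,"tz":0,"ax":0,"ay":0,"az":0},
  {"claw":1,"tx":0.0049,"ty":0.0131,"tz":0,"ax":0,"ay":0,"az":0},
])

```text
clock: 11.77
tcp_pos: [0.5097, 0.0425, 0.311]
orientation: [3.14, -0.075, -0.001]
contact_force: [-1.1, -0.6, -2.2]
grip_width: 0.0127
gripper_force: 98.5
```

Request:
arm_command([
  {"claw":1,"tx":0.0049,"ty":0.0131,"tz":0,"ax":0,"ay":0,"az":0},
  {"claw":1,"tx":0.0049,"ty":0.0131,"tz":0,"ax":0,"ay":0,"az":0},
  {"claw":1,"tx":0.0049,"ty":0.0131,"tz":0,"ax":0,"ay":0,"az":0},
  {"claw":1,"tx":0.0049,"ty":0.0131,"tz":0,"ax":0,"ay":0,"az":0},
  {"claw":1,"tx":0.0049,"ty":0.0131,"tz":0,"ax":0,"ay":0,"az":0},
  {"claw":1,"tx":0.0049,"ty":0.0131,"tz":0,"ax":0,"ay":0,"az":0},
  {"claw":1,"tx":0.0049,"ty":0.0131,"tz":0,"ax":0,"ay":0,"az":0},
  {"claw":1,"tx":0.0049,"ty":0.0131,"tz":0,"ax":0,"ay":0,"az":0},
  {"claw":1,"tx":0.0049,"ty":0.0131,"tz":0,"ax":0,"ay":0,"az":0},
  {"claw":1,"tx":0.0049,"ty":0.0131,"tz":0,"ax":0,"ay":0,"az":0},
])

```text
clock: 12.6
tcp_pos: [0.5522, -0.0908, 0.3109]
orientation: [3.14, -0.075, -0.001]
contact_force: [0.5, 0.1, -2.0]
grip_width: 0.0127
gripper_force: 98.5
```

Request:
arm_command([
  {"claw":1,"tx":0.0049,"ty":0.0131,"tz":0,"ax":0,"ay":0,"az":0},
  {"claw":1,"tx":0.0049,"ty":0.0131,"tz":0,"ax":0,"ay":0,"az":0},
  {"claw":1,"tx":0.0045,"ty":0.0122,"tz":0,"ax":0,"ay":0,"az":0},
  {"claw":1,"tx":0.0042,"ty":0.0112,"tz":0,"ax":0,"ay":0,"az":0},
  {"claw":1,"tx":0.0035,"ty":0.0094,"tz":0,"ax":0,"ay":0,"az":0},
  {"claw":1,"tx":0.0028,"ty":0.0075,"tz":0,"ax":0,"ay":0,"az":0},
  {"claw":1,"tx":0.0021,"ty":0.0056,"tz":0,"ax":0,"ay":0,"az":0},
  {"claw":1,"tx":0.0014,"ty":0.0037,"tz":0,"ax":0,"ay":0,"az":0},
  {"claw":1,"tx":0.0007,"ty":0.0019,"tz":0,"ax":0,"ay":0,"az":0},
  {"claw":1,"tx":0.0003,"ty":0.0009,"tz":0,"ax":0,"ay":0,"az":0},
])

```text
clock: 13.43
tcp_pos: [0.5778, -0.1687, 0.3111]
orientation: [-3.141, 0.073, 0.0]
contact_force: [-0.4, -0.5, -2.8]
grip_width: 0.013
gripper_force: 98.5
```

```bash
cat > chk.py <<'E'
from h import *
o,im,c,rad=ball(); m,T=cam("wrist",o); z=o["tcp_pos"][2]-.181
print(o["clock"],"ball px",c,rad,"ball",onplane(m,T,c,z),"ringpx281,129->",onplane(m,T,(281,129),z-.012),"tcp",o["tcp_pos"],R.from_rotvec(o["orientation"]).as_matrix()[2].round(4),o["qvel"].round(3).max())
out=[im[:,80:480,::-1].astype(np.uint8)]
rays=[]
for cn in("side","top"):
    s=r.grab_frame(cn); si=s.astype(int); mm,TT=cam(cn); p=proj(mm,TT,(.6445,-.188,.13)); print(cn,"expected px",np.round(p,1))
    k=(si[:,:,0]>110)&(si[:,:,2]<80)&(si[:,:,0]>1.7*si[:,:,1]); ys,xs=np.nonzero(k); q=(abs(xs-p[0])<25)&(abs(ys-p[1])<25)
    if q.sum()>5:
        bp=(xs[q].mean(),ys[q].mean()); P0=TT[:3,3]; d=onplane(mm,TT,bp,0.13)-P0; d/=np.linalg.norm(d); rays.append((P0,d)); print(cn,"ball px",np.round(bp,1),q.sum(),"at z=.13",onplane(mm,TT,bp,.13))
    if cn=="side":
        u,v=map(int,p); out.append(cv2.resize(s[v-52:v+53,u-50:u+50,::-1],(400,420),interpolation=3))
if len(rays)==2:
    A=sum(np.eye(3)-np.outer(d,d) for _,d in rays); b=sum((np.eye(3)-np.outer(d,d))@p for p,d in rays); print("triang",np.linalg.solve(A,b))
cv2.imwrite("pics/chk.png",np.hstack(out))
E
python3 chk.py
```

```text
13.4333 ball px [286.47506714 135.17176819] 37.06003952026367 ball [ 0.64148213 -0.17430771  0.13014775] ringpx281,129-> [ 0.64264707 -0.17221523  0.11814775] tcp [ 0.57783814 -0.16866978  0.31114775] [-1.e-04 -2.e-04 -1.e+00] 0.014
side expected px [317.5 240.8]
side ball px [315.9 236.2] 78 at z=.13 [ 0.64249497 -0.17020391  0.13      ]
top expected px [353.5 176.7]
```

View pics/chk.png

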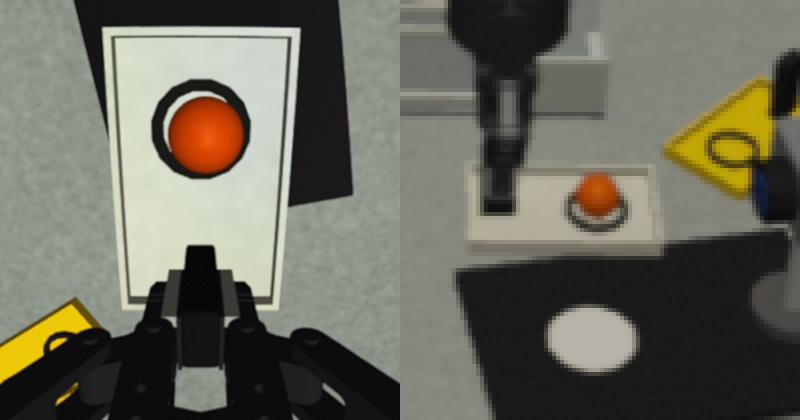

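Request:
arm_command([
  {"claw":1,"tx":0.0002,"ty":0.0007,"tz":0,"ax":0,"ay":0,"az":0},
  {"claw":1,"tx":0.0005,"ty":0.0018,"tz":0,"ax":0,"ay":0,"az":0},
  {"claw":1,"tx":0.0008,"ty":0.003,"tz":0,"ax":0,"ay":0,"az":0},
  {"claw":1,"tx":0.0008,"ty":0.003,"tz":0,"ax":0,"ay":0,"az":0},
  {"claw":1,"tx":0.0006,"ty":0.0025,"tz":0,"ax":0,"ay":0,"az":0},
  {"claw":1,"tx":0.0004,"ty":0.0015,"tz":0,"ax":0,"ay":0,"az":0},
  {"claw":1,"tx":0.0002,"ty":0.0008,"tz":0,"ax":0,"ay":0,"az":0},
  {"claw":1,"tx":0,"ty":0,"tz":0,"ax":0,"ay":0,"az":0},
  {"claw":1,"tx":0,"ty":0,"tz":0,"ax":0,"ay":0,"az":0},
  {"claw":1,"tx":0,"ty":0,"tz":0,"ax":0,"ay":0,"az":0},
])

```text
clock: 14.42
tcp_pos: [0.5806, -0.182, 0.3112]
orientation: [-3.141, 0.073, 0.0]
contact_force: [-0.0, -0.6, -1.3]
grip_width: 0.0125
gripper_force: 98.5
```

```bash
python3 chk.py; sleep 0
python3 - <<'E'
from h import *
o,im,c,rad=ball(); print(c)
m,T=cam("side"); im=r.grab_frame("side")
for t in("tray_ball_center","tray_pocket","shot"):
    for d in r.tip_of(t,"side")[:2]: print(t,round(d["confidence"],2),world(T,d["location"]).round(4))
E
```

```text
14.4167 ball px [286. 135.] 37.2156867980957 ball [ 0.64436825 -0.18750069  0.13017931] ringpx281,129-> [ 0.6454577  -0.1855935   0.11817931] tcp [ 0.58064121 -0.18203421  0.31117931] [-1.e-04 -1.e-04 -1.e+00] 0.001
side expected px [317.5 240.8]
side ball px [317.7 239.6] 82 at z=.13 [ 0.64547146 -0.18350806  0.13      ]
top expected px [353.5 176.7]
[286. 135.]
tray_ball_center 0.51 [ 0.6435 -0.1859  0.1332]
tray_pocket 0.91 [0.7786 0.0179 0.0237]
tray_pocket 0.73 [ 0.6474 -0.1887  0.1327]
```

View pics/chk.png

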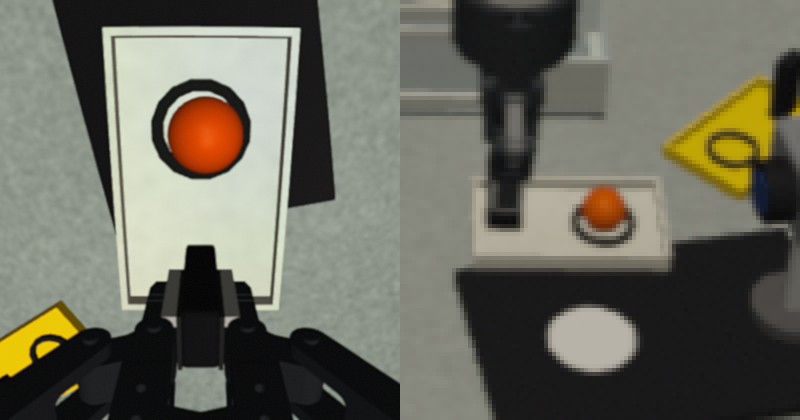

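The ball rests in its ring at (285,135) and hasn't moved since the stop. The tray is level, and the ball is within about 2 mm of the shot point, so I'm handing in.

```bash
python3 -c "
from bench import r
print(r.hand_in())"
```

```text
the job is handed in; nothing more can be done
None
```

I handed in the job at about 15 s, with the tray held level and still and the orange ball in its pocket, within about 2 mm of the shot point above the white disc by my measurements; no verdict came back.

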